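# Index the welding turntable by one hole

### The job

Turn the welding turntable on to its next hole: with a fingertip press the plunger's cap right in, keep it in while you push the table round anticlockwise (seen from above) to the next hole in the ring, then let the plunger spring back up so that its pin locks the table there. Do it by pressing and pushing only: pick nothing up, let the bracket ride round standing in the middle of the table, and leave the other things on the bench where they are.

Things in the scene. Friction and masses are not known exactly. Their poses are not given: they have to be found in the camera images.
- index_base: Fixed round grey housing of the turntable, 300 mm across, 57 mm high, with four small feet reaching 173 mm from the axis. Its flat top ring has 8 round holes (14 mm, 45 degrees apart, on a circle of 126 mm radius). Origin: on the turning axis, at bench level; z up; x points at the hole where the plunger's pin stands at the start. Yaw may be anything.
- turntable (a joint): Turning of the dark steel table plate (216 mm across, top 74 mm above the bench) on the housing, rad: 0 at the start, positive anticlockwise seen from above, next hole at 0.785 (45 degrees), limits +-1.7. Stays where it is left; about 3 N at the cap turns it slowly. Locked while the pin is up in a hole.
- plunger (a joint): Travel of the spring plunger, m: 0 up, 0.012 fully in, straight down. Spring 6 N to start, 10 N fully in. The 12 mm round-nosed pin clears the hole from about 0.0095 on, so keep it fully in while turning. Let go within about 3 mm of a hole's centre, the nose finds the hole and pulls the table home; between holes it stays down at about 0.0095.
- cap_top (a point): Centre of the flat top of the plunger's aluminium push cap: a round disc 36 mm across that rides on the table plate, 86 mm from the turning axis, between axis and pin. Its top is 102 mm above the bench when up, 90 mm when fully pressed. A fingertip pressed on it also drags the table round by friction.
- lug (a point): Middle of the face of the push lug, an upright steel plate on the table just anticlockwise of the cap: 34 mm wide radially, 6 mm thick, top 122 mm above the bench. This face looks at the cap, 30 mm from the cap's centre, 112 mm above the bench; a finger on the cap can push against it.
- pin_tip (a point): Round nose of the plunger's pin, moving with the cap, 126 mm from the axis, 40 mm straight outward of the cap's centre; it peeps 3.5 mm out of its hole when up.
- next_hole (a point): Centre of the mouth of the next hole anticlockwise, 57 mm above the bench, fixed on the ring, 126 mm from the axis.
- bracket_mid (a point): Mid-height centre of the steel bracket that stands loose on the middle of the table plate and rides round with it: foot 56 x 44 mm, an upright plate at one end, 42 mm high in all, about 0.18 kg; its top is 116 mm above the bench. z axis up.
- tape: Bystander: grey roll of tape standing flat, 84 mm across, 48 mm high. Origin: underside, or middle of the length for lying tools.
- offcut: Bystander: offcut of square steel tube, 70 x 30 x 30 mm, lying. Origin: underside, or middle of the length for lying tools.
- water: Bystander: plain water bottle, 64 mm across, 190 mm high. Origin: underside, or middle of the length for lying tools.
- magnet: Bystander: dark flat welding magnet, 75 x 75 x 24 mm. Origin: underside, or middle of the length for lying tools.
- spanner: Bystander: open-ended spanner, lying. Origin: underside, or middle of the length for lying tools.
- boltcup: Bystander: aluminium cup, 76 mm across, 60 mm high. Origin: underside, or middle of the length for lying tools.
- block: Bystander: plain steel block, 50 x 40 x 30 mm. Origin: underside, or middle of the length for lying tools.
- bracket: The same bracket; origin at the centre of its underside.
Not all that is in view belongs to the job. What is shaped like the bracket but orange is not meant.

How it is judged:
By the outcome, as a careful person would: the job done as asked, in the order asked, and still so for the second after the job is handed in, with the robot touching nothing.
It also fails if it takes over 38 s, if anything falls off the work surface, if the arm or the gripper's body presses on something with over 40 N, if the wrist force passes 120 N, or if a joint passes its speed limit or range.

### The arm

A 6-joint arm with a two-finger parallel gripper is mounted at the origin on the work surface. World frame = base frame: x ahead of the robot, y to its left, z up, the work surface at z = 0. Lengths are in m, angles in rad, forces in N, time in s.
With the tool pointing down it reaches from about 0.3 to 0.875 m from the base axis. Payload 6.4 kg.
Tool frame: the origin (TCP) lies between the finger pads; the fingertips stand ctrl.tip_extent ahead of it and the grasp point (between the pads) is the TCP (ctrl.tip_extent is the distance from the TCP to the fingertips, in m); z points along the fingers, y is the line along which they close (so a half turn about z gives the same grasp; the last joint's range is limited). The gripper opens to 85 mm and grips with 20 to 120 N. Pads are 22 mm wide; open, the fingers measure 114 mm over their backs; the gripper's body (76 mm by 85 mm) begins 54 mm behind the grasp point. The pads swing forward as they close: fully open they stand 13 mm farther back than shut.
Start: joints at [-1.383, 0.181, 1.607, -0, 1.354, -0.206], TCP at [0.221, -0.531, 0.25] pointing down, gripper open.
Joint ranges: [-2.99, 2.99], [-0.89, 2.07], [0.3, 2.58], [-1.14, 4.28], [0, 2.63], [-3.12, 3.12]. Speed limits (rad/s): [2.57, 2.57, 3.01, 3.14, 3.14, 3.14].

### API

Orientations are given as a unit quaternion [w, x, y, z].
In Python, from bench import ctrl gives the robot as it stands.
- The arm moves only by the tool send_rows, never from a script. Its arguments are lists of equal length, an entry for each row: "dr": the turn, a rotation vector about the tool's x, y, z in units of 6 degrees (1.0 is 6 degrees), a list of three; "xyz": the shift along the tool's x, y, z in cm, a list of three; "jaw": the opening in per cent of the stroke, from 0 (shut) to 100 (fully open). In form: {"dr": [[wx, wy, wz], ...], "xyz": [[dx, dy, dz], ...], "jaw": [jaw, ...]}. A call has exactly 8 rows; each row is the pose to reach, as a shift and turn from the pose commanded when the call began, along the tool's axes at that moment; what a row does not reach only later rows make up. A row lasts 1/8 s, in which the tool goes at most 62.5 mm and 10.7 degrees, less where a joint would pass 70% of its speed; a pose out of reach is approached as far as the arm can. A call with a gripper value outside its range is refused whole. The fingers move at their own pace and stop on an object; the grip force is fixed at half the most. Time passes only in rows, so rows that repeat a pose let the fingers close, or fill a call up. It gives the time, the measured TCP pose, the force, the opening and the grip force at its end, in the units of the state.
- ctrl.get_obs(): the state, without advancing time (a new reading comes with each control period).
- ctrl.camera(name): name is "scene" or "side" or "wrist"; returns the picture (384x512x3 uint8, red, green, blue); there is no depth.
- ctrl.calibration(name): a dict with "camera_matrix" (3x3 intrinsics, pixels), "world_from_camera" (4x4, takes a point from camera to world coordinates). Camera axes: x right, y up, looking along -z (the intrinsics and any distortion apply to the point x, -y, -z); pixel columns grow to the right and rows downward; lengths in m; the calibration is good to about 2 mm. A picture is of the moment at which its call begins: read the wrist's pose just before it. calibration takes no time and is no camera call; for the wrist camera it gives the pose at the moment of the call.
- ctrl.hand_in(): hands the job in; it is judged then, once.
The state is a dict: "time_s": time; "q": joint angles; "dq": joint speeds; "joint_efforts": joint torques, N m; "eef_pos": TCP position; "eef_rot": TCP orientation; "wrist_force": force on the tool from outside, world axes, zero at the start; "torque": the same for the moment, N m; "opening": opening from 0.0 (shut) to 1.0 (fully open); "grasp_force": force on a finger pad.
Only numpy, scipy, OpenCV 4.12 (cv2) and the standard library are available. Lean on these libraries where they do the work, as an engineer would, in place of code of your own. Each camera call takes 0.05 s, during which the arm holds its last target. There are 200 camera calls.

## Working session

There is one attempt and no reset: what is moved stays moved. The work goes in short steps, Python scripts to look and compute and a tool call to move; the robot and the scene stay as the last step left them, time stands still between calls to the robot, and variables do not carry over. Pictures are saved under pics/ and viewed, at most 10 in all, crops included, and the job is handed in when it is done.

Besides the shell and the picture viewer there is one more tool, called by a JSON object that holds its "api" and its "payload". send_rows: Moves the arm, as the interface text tells. Its arguments: {"type":"object","properties":{"dr":{"type":"array","items":{"type":"array","items":{"type":"number"}}},"xyz":{"type":"array","items":{"type":"array","items":{"type":"number"}}},"jaw":{"type":"array","items":{"type":"number"}}},"required":["dr","xyz","jaw"]}

```bash
ls; mkdir -p pics; python3 - <<'E'
from bench import ctrl
import cv2,numpy as np
o=ctrl.get_obs();print(o['time_s'],o['eef_pos'],o['eef_rot'],o['opening'],ctrl.tip_extent)
for n in("scene","side"):
    im=ctrl.camera(n);cv2.imwrite(f'pics/{n}0.png',im[:,:,::-1])
    c=ctrl.calibration(n);print(n,np.round(c['camera_matrix'],1).tolist(),np.round(c['world_from_camera'],3).tolist(),c.keys())
E
```

```text
pics
0.0 [ 0.22055958 -0.53044705  0.24937767] [-8.90429845e-04  9.80675860e-01  1.95637586e-01  2.53755473e-05] 0.9964281076553954 0.019
scene [[356.1, 0.0, 253.9], [0.0, 356.1, 182.2], [0.0, 0.0, 1.0]] [[-0.487, -0.585, 0.648, 1.288], [0.873, -0.316, 0.371, 0.424], [-0.012, 0.747, 0.665, 0.853], [0.0, 0.0, 0.0, 1.0]] dict_keys(['camera_matrix', 'world_from_camera'])
side [[496.2, 0.0, 258.1], [0.0, 496.2, 198.2], [0.0, 0.0, 1.0]] [[0.966, 0.168, -0.198, 0.155], [-0.26, 0.604, -0.753, -1.442], [-0.006, 0.779, 0.627, 1.271], [0.0, 0.0, 0.0, 1.0]] dict_keys(['camera_matrix', 'world_from_camera'])
```

View pics/scene0.png

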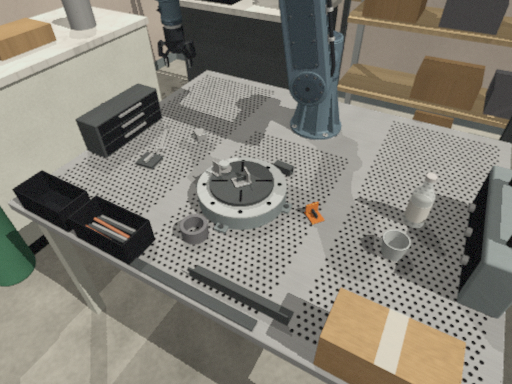

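View pics/side0.png

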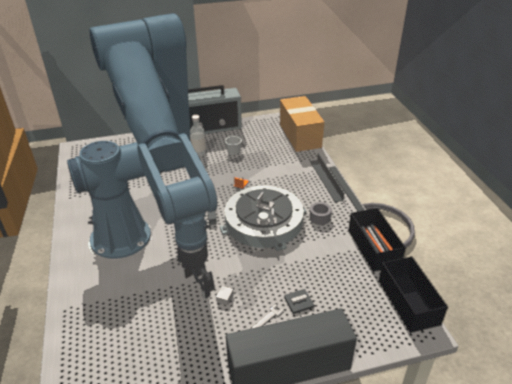

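The scene picture shows the turntable at about (242,188) and the side picture at (264,212). The bright cap is near scene (225,167) and side (263,216), and the orange decoy is at scene (314,213). I'll enlarge both crops.

```bash
python3 - <<'E'
import cv2,numpy as np
a=cv2.imread('pics/scene0.png')[145:235,185:300]; b=cv2.imread('pics/side0.png')[175:255,212:315]
f=lambda i:cv2.resize(i,None,fx=6,fy=6,interpolation=cv2.INTER_CUBIC)
cv2.imwrite('pics/cs.png',f(a)); cv2.imwrite('pics/cd.png',f(b)); print(f(a).shape,f(b).shape)
E
```

```text
(540, 690, 3) (480, 618, 3)
```

View pics/cs.png

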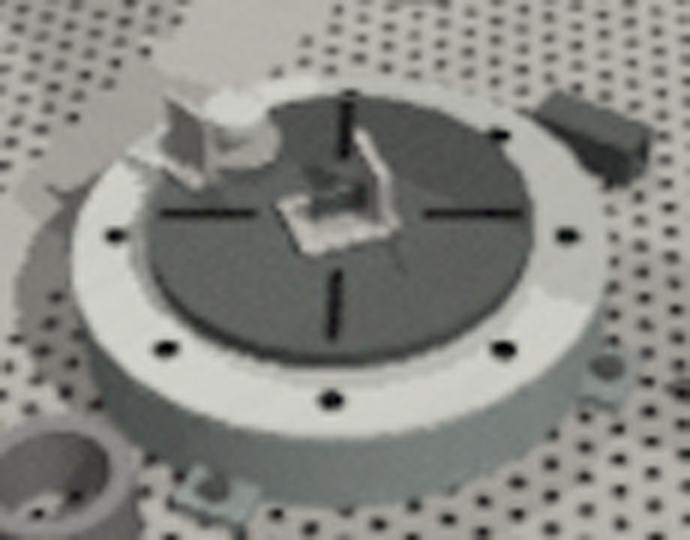

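View pics/cd.png

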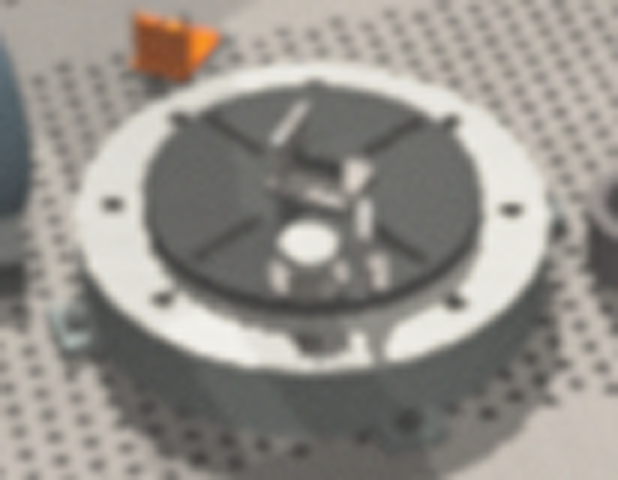

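The scene crop shows seven holes, the cap top at (238,110) and the lug plate to its left at (185,140). The side crop shows the cap top at (308,242), the pin at about (318,340) and the lug to the right of the cap at (365,220). The grey bracket is in the middle and the orange one sits off the table. Next I'll fit the axis and yaw from the holes.

```bash
cat > h.py <<'E'
from bench import ctrl
import numpy as np, cv2
def ray(n,uv,z,c=None):
    c=c or ctrl.calibration(n);K=c['camera_matrix'];T=c['world_from_camera']
    d=np.linalg.solve(K,np.c_[uv,np.ones(len(uv))].T);d=T[:3,:3]@(d*np.array([[1],[-1],[-1]]))
    o=T[:3,3];return (o[:,None]+d*(z-o[2])/d[2]).T[:,:2]
E
python3 - <<'E'
from h import *
from scipy.optimize import least_squares
H={'scene':([(115,236),(166,349),(331,400),(503,349),(567,236),(498,135)],(185,145)),
'side':([(112,204),(180,119),(315,85),(449,121),(511,209),(456,302),(163,299)],(212,175))}
C={'scene':(238,108),'side':(308,242)}
P=lambda n,uv:(np.array(uv,float)+.5)/6-.5+H[n][1]
pts={n:ray(n,P(n,H[n][0]),.057) for n in H}
def fit(Q):
    def r(p):
        a=np.arctan2(*(Q-p[:2]).T[::-1]);k=np.round((a-p[2])/(np.pi/4))*np.pi/4+p[2]
        return (Q-p[:2]-.126*np.c_[np.cos(k),np.sin(k)]).ravel()
    return min((least_squares(r,[*Q.mean(0),y]) for y in np.arange(0,.78,.1)),key=lambda s:s.cost)
for n,Q in [*pts.items(),('all',np.vstack(list(pts.values())))]:
    s=fit(Q);print(n,s.x.round(4),np.degrees(s.x[2])%45,'rms',(s.fun.std()*1000).round(2))
x=s.x
for n in C:
    c=ray(n,P(n,[C[n]]),.102)[0];d=c-x[:2];print(n,'cap',c.round(4),'r',np.hypot(*d).round(4),'ang',np.degrees(np.arctan2(d[1],d[0])).round(1))
E
```

```text
scene [ 0.5399 -0.0532  0.4957] 28.39873824030596 rms 0.18
side [ 0.5419 -0.0534  0.4976] 28.511469896845682 rms 0.55
all [ 0.541  -0.0533  0.4972] 28.487877028898982 rms 0.81
scene cap [ 0.5168 -0.1325] r 0.0828 ang -107.0
side cap [ 0.5166 -0.1359] r 0.0861 ang -106.5
```

The fit is consistent: axis at (0.541, -0.053), plunger at -106.5° and cap radius 86 mm. I'll move above the cap with the jaws shut and the tool's y axis along the tangent.

{"api": "send_rows", "payload": {"dr": [[0, 0, -1.1], [0, 0, -2.2], [0, 0, -3.3], [0, 0, -4.4], [0, 0, -5.5], [0, 0, -6.6], [0, 0, -7.7], [0, 0, -8.5]], "xyz": [[5.4, -3.1, 0], [10.8, -6.2, 0], [16.2, -9.2, 0], [21.6, -12.3, 0], [27, -15.4, 0], [32.4, -18.5, 1], [37.8, -21.5, 2], [43.1, -24.55, 3]], "jaw": [0, 0, 0, 0, 0, 0, 0, 0]}}

```text
time_s: 1.1
eef_pos: [0.5253, -0.1372, 0.2199]
eef_rot: [0.0, 0.8, 0.6, -0.0]
wrist_force: [-0.2, -1.3, 0.4]
opening: -0.001
grasp_force: 0.0
```

```bash
python3 - <<'E'
from h import *
from scipy.spatial.transform import Rotation as R
o=ctrl.get_obs();q=o['eef_rot'];M=R.from_quat([*q[1:],q[0]]).as_matrix()
print(o['time_s'],o['eef_pos'].round(4),M.round(3).tolist(),o['opening'],np.round(o['wrist_force'],1))
c=ctrl.calibration('wrist');im=ctrl.camera('wrist');cv2.imwrite('pics/w1.png',im[:,:,::-1]);
K=c['camera_matrix'];T=np.array(c['world_from_camera'])
def proj(p):
    v=T[:3,:3].T@(np.array(p)-T[:3,3]);v=v*[1,-1,-1];u=K@v;return (u[:2]/u[2]).round(1)
a=np.radians(-106.5);ctr=np.array([.541,-.0533]);e=np.array([np.cos(a),np.sin(a)])
print('cap',proj([*(ctr+.086*e),.102]),'lug',proj([*(ctr+.086*e+.03*np.array([-e[1],e[0]])),.112]),'pin',proj([*(ctr+.126*e),.06]), T[:3,3].round(3))
E
```

```text
1.1 [ 0.5253 -0.1372  0.2199] [[0.28, 0.96, -0.0], [0.96, -0.28, -0.0], [-0.0, 0.0, -1.0]] -0.000544165993601764 [-0.2 -1.3  0.4]
cap [247.7 190.2] lug [286.6 194.2] pin [249.4 217.4] [ 0.546 -0.068  0.343]
```

View pics/w1.png

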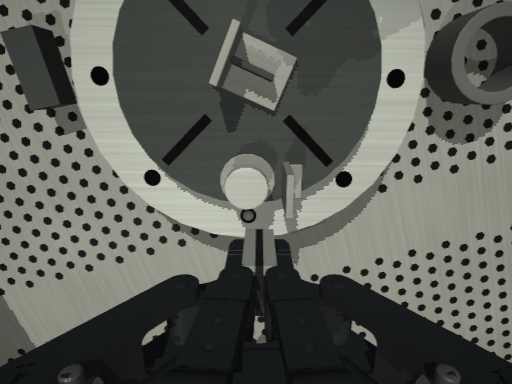

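The cap top at (247,187), lug at (293,190) and pin at (248,215) all match the prediction. The tips are narrow, so I'll open the jaw about 20%. One pad then presses well on the cap while the leading finger's back meets the lug. Next I go down to just above the cap.

{"api": "send_rows", "payload": {"dr": [[0, 0, 0], [0, 0, 0], [0, 0, 0], [0, 0, 0], [0, 0, 0], [0, 0, 0], [0, 0, 0], [0, 0, 0]], "xyz": [[0, -0.65, 1.5], [0, -0.65, 3], [0, -0.65, 4.5], [0, -0.65, 6], [0, -0.65, 7.5], [0, -0.65, 8.6], [0, -0.65, 9.2], [0, -0.65, 9.2]], "jaw": [20, 20, 20, 20, 20, 20, 20, 20]}}

```text
time_s: 2.15
eef_pos: [0.5181, -0.1371, 0.128]
eef_rot: [-0.0, 0.801, 0.599, -0.0]
wrist_force: [1.2, 0.1, 0.6]
opening: 0.197
grasp_force: 0.0
```

```bash
python3 - <<'E'
from h import *
o=ctrl.get_obs();print(o['time_s'],o['eef_pos'].round(4),o['opening'],np.round(o['wrist_force'],1))
a=ctrl.camera('wrist')[100:300,130:390];b=ctrl.camera('side')[190:245,235:295]
cv2.imwrite('pics/w2.png',np.hstack([cv2.resize(a,(520,400)),cv2.resize(b,(280,400*1),interpolation=2)])[:,:,::-1])
E
```

```text
2.15 [ 0.5181 -0.1371  0.128 ] 0.19689188679088432 [1.2 0.1 0.6]
```

View pics/w2.png

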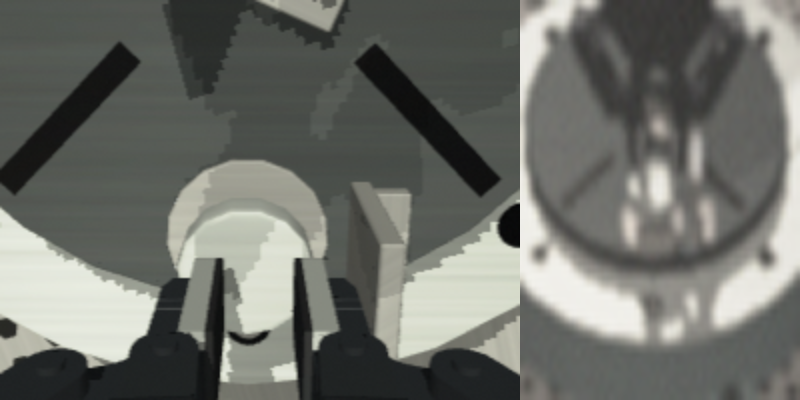

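The two pads straddle the cap's centre, with the lug about a centimetre to the right. Now I'll feel for the lug, with the table still locked.

{"api": "send_rows", "payload": {"dr": [[0, 0, 0], [0, 0, 0], [0, 0, 0], [0, 0, 0], [0, 0, 0], [0, 0, 0], [0, 0, 0], [0, 0, 0]], "xyz": [[0, 0.1, 0], [0, 0.2, 0], [0, 0.3, 0], [0, 0.4, 0], [0, 0.5, 0], [0, 0.5, 0], [0, 0.5, 0], [0, 0.5, 0]], "jaw": [20, 20, 20, 20, 20, 20, 20, 20]}}

```text
time_s: 3.25
eef_pos: [0.5228, -0.1384, 0.1282]
eef_rot: [-0.0, 0.801, 0.599, -0.0]
wrist_force: [-0.8, 0.7, 1.4]
opening: 0.198
grasp_force: 0.9
```

{"api": "send_rows", "payload": {"dr": [[0, 0, 0], [0, 0, 0], [0, 0, 0], [0, 0, 0], [0, 0, 0], [0, 0, 0], [0, 0, 0], [0, 0, 0]], "xyz": [[0, 0.1, 0], [0, 0.1, 0], [0, 0.2, 0], [0, 0.2, 0], [0, 0.3, 0], [0, 0.3, 0], [0, 0.3, 0], [0, 0.3, 0]], "jaw": [20, 20, 20, 20, 20, 20, 20, 20]}}

```text
time_s: 4.25
eef_pos: [0.5239, -0.1385, 0.1281]
eef_rot: [-0.002, 0.801, 0.599, -0.001]
wrist_force: [-11.0, 4.5, 8.6]
opening: 0.2
grasp_force: 6.1
```

Contact with the lug comes at 7.7 mm from the cap centre, as expected. I'll back off slightly and press the cap in.

{"api": "send_rows", "payload": {"dr": [[0, 0, 0], [0, 0, 0], [0, 0, 0], [0, 0, 0], [0, 0, 0], [0, 0, 0], [0, 0, 0], [0, 0, 0]], "xyz": [[0, -0.25, 0], [0, -0.25, 0.4], [0, -0.25, 0.8], [0, -0.25, 1.1], [0, -0.25, 1.4], [0, -0.25, 1.7], [0, -0.25, 1.9], [0, -0.25, 1.9]], "jaw": [20, 20, 20, 20, 20, 20, 20, 20]}}

```text
time_s: 5.25
eef_pos: [0.5253, -0.1396, 0.111]
eef_rot: [0.002, 0.801, 0.599, 0.001]
wrist_force: [-1.8, 0.9, 9.3]
opening: 0.203
grasp_force: 5.9
```

{"api": "send_rows", "payload": {"dr": [[0, 0, 0], [0, 0, 0], [0, 0, 0], [0, 0, 0], [0, 0, 0], [0, 0, 0], [0, 0, 0], [0, 0, 0]], "xyz": [[0, 0, 0.1], [0, 0, 0.2], [0, 0, 0.3], [0, 0, 0.4], [0, 0, 0.5], [0, 0, 0.5], [0, 0, 0.5], [0, 0, 0.5]], "jaw": [20, 20, 20, 20, 20, 20, 20, 20]}}

```text
time_s: 6.25
eef_pos: [0.5274, -0.1403, 0.1089]
eef_rot: [0.004, 0.801, 0.599, 0.002]
wrist_force: [-3.6, 3.9, 24.4]
opening: 0.191
grasp_force: 14.7
```

```bash
python3 - <<'E'
from h import *
o=ctrl.get_obs();print(o['time_s'],o['eef_pos'].round(4),o['opening'],np.round(o['wrist_force'],1),np.round(o['torque'],2))
a=ctrl.camera('wrist')[100:300,130:390];b=ctrl.camera('side')[190:245,235:295]
cv2.imwrite('pics/w3.png',np.hstack([cv2.resize(a,(520,400)),cv2.resize(b,(280,400*1),interpolation=2)])[:,:,::-1])
E
```

```text
6.25 [ 0.5274 -0.1403  0.1089] 0.19104471626568711 [-3.6  3.9 24.4] [0.6  0.63 0.18]
```

View pics/w3.png

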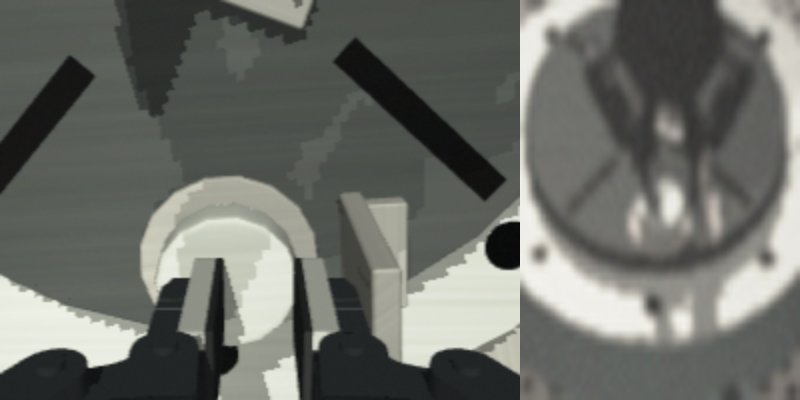

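The pin has dropped below its hole mouth (dark hole at (228,357)). TCP z 0.109 puts the tip at 0.090 with 24 N, so the cap is fully in. Now I'll push round along the arc, 15° per call.

{"api": "send_rows", "payload": {"dr": [[0, 0, -0.31], [0, 0, -0.62], [0, 0, -0.94], [0, 0, -1.25], [0, 0, -1.56], [0, 0, -1.88], [0, 0, -2.19], [0, 0, -2.5]], "xyz": [[0.04, 0.29, 0], [0.1, 0.57, 0], [0.16, 0.85, 0], [0.23, 1.13, 0], [0.31, 1.41, 0], [0.4, 1.68, 0], [0.49, 1.95, 0], [0.6, 2.22, 0]], "jaw": [20, 20, 20, 20, 20, 20, 20, 20]}}

```text
time_s: 7.35
eef_pos: [0.5503, -0.1406, 0.1089]
eef_rot: [0.004, 0.716, 0.699, 0.002]
wrist_force: [-3.4, 3.6, 23.9]
opening: 0.203
grasp_force: 13.9
```

```bash
cat > m.py <<'E'
from h import *
from scipy.spatial.transform import Rotation as R
o=ctrl.get_obs();q=o['eef_rot'];M=R.from_quat([*q[1:],q[0]]).as_matrix()
d=o['eef_pos'][:2]-[.541,-.0533]
print(o['time_s'],o['eef_pos'].round(4),np.round(o['wrist_force'],1),'r',np.hypot(*d).round(4),'turn',(np.degrees(np.arctan2(d[1],d[0]))+106.5).round(2),'yaw',np.degrees(np.arctan2(M[1,0],M[0,0])).round(2),'Fy',(M[:,1]@o['wrist_force']).round(1))
E
python3 m.py
```

```text
7.35 [ 0.5503 -0.1406  0.1089] [-3.4  3.6 23.9] r 0.0878 turn 22.6 yaw 88.63 Fy -3.3
```

{"api": "send_rows", "payload": {"dr": [[0, 0, -0.31], [0, 0, -0.62], [0, 0, -0.94], [0, 0, -1.25], [0, 0, -1.56], [0, 0, -1.88], [0, 0, -2.19], [0, 0, -2.5]], "xyz": [[0.04, 0.29, 0], [0.1, 0.57, 0], [0.16, 0.85, 0], [0.23, 1.13, 0], [0.31, 1.41, 0], [0.4, 1.68, 0], [0.49, 1.95, 0], [0.6, 2.22, 0]], "jaw": [20, 20, 20, 20, 20, 20, 20, 20]}}

```text
time_s: 8.35
eef_pos: [0.5726, -0.135, 0.109]
eef_rot: [0.004, 0.618, 0.786, 0.001]
wrist_force: [-4.3, 2.5, 21.5]
opening: 0.2
grasp_force: 13.0
```

```bash
python3 m.py; python3 - <<'E'
from h import *
a=ctrl.camera('wrist')[100:300,130:390];b=ctrl.camera('scene')[150:225,195:290]
cv2.imwrite('pics/w4.png',np.hstack([cv2.resize(a,(400,308)),cv2.resize(b,(400,308),interpolation=2)])[:,:,::-1])
E
```

```text
8.35 [ 0.5726 -0.135   0.109 ] [-4.3  2.5 21.5] r 0.0876 turn 37.62 yaw 103.62 Fy -3.4
```

View pics/w4.png

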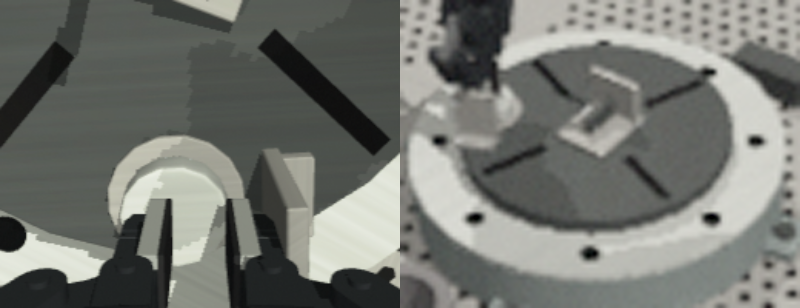

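The table has turned with the finger, which still sits the same way on the cap, and the bracket rides along. I'll push almost to the hole, then measure the table's angle from a polar unwrap of the plate.

{"api": "send_rows", "payload": {"dr": [[0, 0, -0.31], [0, 0, -0.62], [0, 0, -0.94], [0, 0, -1.25], [0, 0, -1.56], [0, 0, -1.88], [0, 0, -2.19], [0, 0, -2.4]], "xyz": [[0.04, 0.29, 0], [0.1, 0.57, 0], [0.16, 0.85, 0], [0.23, 1.13, 0], [0.31, 1.41, 0], [0.4, 1.68, 0], [0.49, 1.95, 0], [0.56, 2.14, 0]], "jaw": [20, 20, 20, 20, 20, 20, 20, 20]}}

```text
time_s: 9.45
eef_pos: [0.5919, -0.1245, 0.109]
eef_rot: [0.004, 0.515, 0.857, 0.001]
wrist_force: [-4.3, 2.8, 22.1]
opening: 0.196
grasp_force: 12.4
```

```bash
python3 m.py; cat > ang.py <<'E'
from h import *
c=ctrl.calibration('scene');K=c['camera_matrix'];T=np.array(c['world_from_camera'])
def unwrap(g,z,r0,r1,ctr):
    A=np.radians(np.arange(0,360,.25));r=np.linspace(r0,r1,24);a,rr=np.meshgrid(A,r)
    P=np.stack([ctr[0]+rr*np.cos(a),ctr[1]+rr*np.sin(a),0*a+z],-1)-T[:3,3]
    v=(P@T[:3,:3])*[1,-1,-1];u=v@np.array(K).T;u=(u[...,:2]/u[...,2:]).astype(np.float32)
    return cv2.remap(g,u[...,0],u[...,1],cv2.INTER_CUBIC).astype(float).mean(0)
def slots(g,ctr=(.5399,-.0532)):
    # dark radial slots on the plate: fold with period 90 deg over the unobstructed bearings
    s=unwrap(g,.074,.062,.092,ctr);s=s-cv2.blur(s[None],(81,1))[0];s=np.minimum(s,0)
    out=[]
    for i in range(len(s)):
        w=s[np.arange(i-16,i+17)%1440]
        if s[i]==w.min() and s[i]<-20: out.append((round(float(((i+np.arange(-16,17))*w).sum()/w.sum()*.25),2),round(s[i])))
    return out
g0=cv2.imread('pics/scene0.png',0);print('start',slots(g0))
g=cv2.cvtColor(ctrl.camera('scene'),cv2.COLOR_RGB2GRAY);print('now',slots(g))
E
python3 ang.py
```

```text
9.45 [ 0.5919 -0.1245  0.109 ] [-4.3  2.8 22.1] r 0.0875 turn 52.08 yaw 118.0 Fy -2.4
start [(28.42, -51), (118.35, -42), (208.16, -51), (298.44, -43)]
now [(76.09, -46), (165.79, -43), (256.0, -42), (345.84, -42)]
```

The slots show the table at 47.6°. It had crept 2.7° during the press, so it is 2.6° past the hole. With the cap still held in, I'll drag it back by friction.

{"api": "send_rows", "payload": {"dr": [[0, 0, 0.11], [0, 0, 0.22], [0, 0, 0.33], [0, 0, 0.43], [0, 0, 0.43], [0, 0, 0.43], [0, 0, 0.43], [0, 0, 0.43]], "xyz": [[-0.01, -0.1, 0], [-0.02, -0.2, 0], [-0.03, -0.3, 0], [-0.04, -0.4, 0], [-0.04, -0.4, 0], [-0.04, -0.4, 0], [-0.04, -0.4, 0], [-0.04, -0.4, 0]], "jaw": [20, 20, 20, 20, 20, 20, 20, 20]}}

```text
time_s: 10.5
eef_pos: [0.5889, -0.1266, 0.109]
eef_rot: [0.005, 0.534, 0.845, 0.001]
wrist_force: [-1.8, 3.9, 21.3]
opening: 0.205
grasp_force: 11.8
```

```bash
python3 m.py;python3 ang.py
```

```text
10.5 [ 0.5889 -0.1266  0.109 ] [-1.8  3.9 21.3] r 0.0875 turn 49.64 yaw 115.39 Fy 0.2
start [(28.42, -51), (118.35, -42), (208.16, -51), (298.44, -43)]
now [(73.68, -49), (163.66, -43), (253.32, -43), (343.61, -43)]
```

The table is at 45.2°. I'll ease off part of the load with the cap still at the bottom, then check that the table hasn't crept.

{"api": "send_rows", "payload": {"dr": [[0, 0, 0], [0, 0, 0], [0, 0, 0], [0, 0, 0], [0, 0, 0], [0, 0, 0], [0, 0, 0], [0, 0, 0]], "xyz": [[0, 0, -0.05], [0, 0, -0.1], [0, 0, -0.15], [0, 0, -0.2], [0, 0, -0.2], [0, 0, -0.2], [0, 0, -0.2], [0, 0, -0.2]], "jaw": [20, 20, 20, 20, 20, 20, 20, 20]}}

```text
time_s: 11.55
eef_pos: [0.5882, -0.1268, 0.1092]
eef_rot: [0.004, 0.535, 0.845, 0.001]
wrist_force: [1.3, 0.8, 10.9]
opening: 0.199
grasp_force: 5.7
```

```bash
python3 m.py;python3 ang.py
```

```text
11.55 [ 0.5882 -0.1268  0.1092] [ 1.3  0.8 10.9] r 0.0874 turn 49.22 yaw 115.37 Fy 1.6
start [(28.42, -51), (118.35, -42), (208.16, -51), (298.44, -43)]
now [(73.36, -48), (163.16, -40), (253.35, -44), (343.18, -43)]
```

The table is at 44.9°, on the hole. I'll release by lifting straight up.

{"api": "send_rows", "payload": {"dr": [[0, 0, 0], [0, 0, 0], [0, 0, 0], [0, 0, 0], [0, 0, 0], [0, 0, 0], [0, 0, 0], [0, 0, 0]], "xyz": [[0, 0, -0.4], [0, 0, -0.8], [0, 0, -1.2], [0, 0, -1.8], [0, -0.2, -3], [0, -0.2, -5], [0, -0.2, -8], [0, -0.2, -11]], "jaw": [20, 20, 20, 20, 20, 20, 20, 20]}}

```text
time_s: 12.6
eef_pos: [0.5831, -0.1264, 0.2182]
eef_rot: [0.0, 0.534, 0.845, 0.0]
wrist_force: [-0.1, 0.2, 0.1]
opening: 0.202
grasp_force: 0.0
```

```bash
python3 m.py;python3 ang.py; python3 - <<'E'
from h import *
a=ctrl.camera('wrist')[60:260,130:390];b=ctrl.camera('scene')[150:225,195:290]
cv2.imwrite('pics/w5.png',np.hstack([cv2.resize(a,(400,308)),cv2.resize(b,(400,308),interpolation=2)])[:,:,::-1])
E
```

```text
12.6 [ 0.5831 -0.1264  0.2182] [-0.1  0.2  0.1] r 0.0844 turn 46.44 yaw 115.38 Fy 0.0
start [(28.42, -51), (118.35, -42), (208.16, -51), (298.44, -43)]
now [(72.93, -47), (162.75, -44), (252.89, -45), (342.79, -43)]
```

View pics/w5.png

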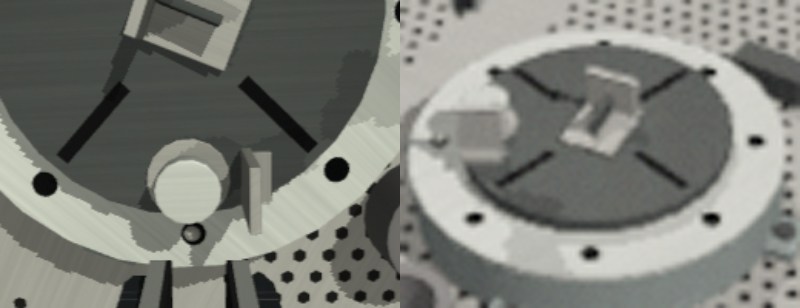

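The table is at about 44.5°, which is inside the pin's play in its hole. The pin nose shows in its hole at (193,234) and the cap top is at (188,190). I'll check the cap's height against the projection, up versus stuck down.

```bash
python3 - <<'E'
from h import *
c=ctrl.calibration('wrist');K=c['camera_matrix'];T=np.array(c['world_from_camera'])
a=np.radians(-62);e=np.array([np.cos(a),np.sin(a)])
def P(r,z):
    v=T[:3,:3].T@(np.r_[np.array([.541,-.0533])+r*e,z]-T[:3,3])*[1,-1,-1];u=K@v;u=u[:2]/u[2]
    return ((u-[130,60])*1.54).round(1), round(K[0,0]*.036/v[2]*1.54,1)
for z in(.102,.0925):print('cap',z,P(.086,z))
print('pin',P(.126,.06)[0])
E
```

```text
cap 0.102 (array([190. , 199.2]), np.float64(70.3))
cap 0.0925 (array([190.3, 193.9]), np.float64(67.9))
pin [194.2 241.1]
```

The single reading is ambiguous, so I'll compare side by side with the start picture, taken from almost the same height.

```bash
python3 - <<'E'
from h import *
n=ctrl.camera('wrist')[:,:,::-1];cv2.imwrite('pics/w6.png',n);w=cv2.imread('pics/w1.png')
f=lambda i:cv2.resize(i[140:230,205:305],(400,360),interpolation=cv2.INTER_CUBIC)
cv2.imwrite('pics/cmp.png',np.hstack([f(w),f(n)]))
E
```

```text
(no output)
```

View pics/cmp.png

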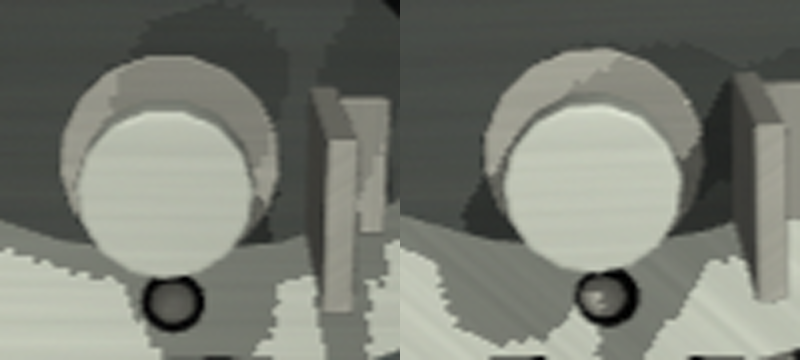

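The two views match: cap width 174 px against 178 px, the same gap to its collar, and the pin nose stands in the hole. The plunger is fully up and locked, and the robot is clear.

```bash
python3 -c "
from bench import ctrl
print(ctrl.hand_in())"
```

```text
the job is handed in; nothing more can be done
None
```

The turntable was turned on to its next hole (45° anticlockwise), with the cap held in from the press to the release. It crept about 2.7° as the cap bottomed and went about 2.6° past the hole, so I dragged it back. The pin is up in the hole, the bracket rode round standing in the middle, and the job is handed in at about 13 s with the robot clear.

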